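# Unlatch the label cassette from the office label printer

### The arm

A 6-joint arm with a two-finger parallel gripper is mounted at the origin on the work surface. World frame = base frame: x ahead of the robot, y to its left, z up, the work surface at z = 0. Lengths are in m, angles in rad, forces in N, time in s.
With the tool pointing down it reaches from about 0.35 to 0.975 m from the base axis. Payload 4.9 kg.
Tool frame: the origin (TCP) lies on the mounting face of the last link; the fingertips stand 173 mm ahead of it and the grasp point (between the pads) lies 155 mm ahead of it; x points along the fingers, z is the direction in which the jaws open and shut, and the axes are right-handed (so a half turn about x gives the same grasp; the last joint's range is limited). The gripper opens to 85 mm and grips with 20 to 120 N. Pads are 22 mm wide; open, the fingers measure 114 mm over their backs; the gripper's body (76 mm by 85 mm) begins 54 mm behind the grasp point. The pads swing forward as they close: fully open they stand 13 mm farther back than shut.
Start: joints at [-1.437, 0.053, 1.613, -0, 1.476, -0.119], TCP at [0.156, -0.605, 0.405] pointing down, gripper open.
Joint ranges: [-3.01, 3.01], [-1.01, 2.22], [0.06, 2.58], [-1.02, 4.17], [0.09, 2.62], [-3.14, 3.14]. Speed limits (rad/s): [2.57, 2.57, 3.14, 3.14, 3.14, 3.14].

### API

Orientations are given as a rotation vector (axis times angle).
In Python, from station import get_obs, get_image, get_calibration, finish_job, look_for, masks_of, tip_of gives the robot as it stands.
- The arm moves only by the tool carry_out, never from a script. Its argument "increments" is a list of rows, each a list of 3 entries, a list of its own where there are three numbers: the turn, a rotation vector about the world's x, y, z in units of 0.1 rad (1.0 is 0.1 rad), then the shift along the world's x, y, z in units of 20 mm (1.0 is 20 mm), then the opening, from 0 (shut) to 1 (fully open). A call has 1 to 8 rows; each row shifts and turns the pose as measured when the row begins; what a row does not reach is not made up. A row lasts 1/10 s, in which the tool goes at most 50 mm and 8.59 degrees, less where a joint would pass 70% of its speed; a pose out of reach is approached as far as the arm can. A call with a number of a shift or a turn outside -1 to 1 is refused whole. A call with a gripper value outside its range is refused whole. The fingers move at their own pace and stop on an object; "squeeze" is the grip in N (left out, the last holds). Time passes only in rows, so rows that do not move let the fingers close. It gives the time, the measured TCP pose, the force and the opening at its end, in the units of the state.
- get_obs(): the state, without advancing time (a new reading comes with each control period).
- get_image(name): name is "side" or "top" or "wrist"; returns (picture, depth): 420x560x3 uint8, blue, green, red; 420x560 float32, m along the optical axis (not along the pixel's ray), 0 where there is no reading.
- get_calibration(name): a dict with "fx", "fy", "cx", "cy" (pixels), "position" and "orientation" of the camera in the world. Camera axes: x right, y down, z forward; pixel columns grow to the right and rows downward; lengths in m; the calibration is good to about 2 mm. A picture is of the moment at which its call begins: read the wrist's pose just before it. get_calibration takes no time and is no camera call; for the wrist camera it gives the pose at the moment of the call.
- finish_job(): hands the job in, once; it reports no verdict.
Trained networks look in the newest picture that a camera, given by its name, has taken for a name from the list of things; names that differ only in an ending like _2 or _b are one class to them, and where a whole thing is asked for, a point or a joint stands for the part that bears it (a point fixed in the world has none). Each returns a list of dicts, best first, with "p" (0 to 1); they miss things now and then, are a little off and sometimes report something else, mostly with a low value. They report only what shows in the picture. A call takes as long as a camera call. They do not tell look-alikes from the thing itself.
- look_for(camera, query): "centre" ([column, row] in pixels, amid what is visible of it).
- masks_of(camera, query): "region" (420x560 bool, what is visible of it) and "centre" ([column, row] in pixels, amid what is visible of it).
- tip_of(camera, query): "centre" ([column, row] in pixels: a listed point, or the origin of a listed thing).
The state is a dict: "t": time; "q": joint angles; "dq": joint speeds; "effort": joint torques, N m; "tool_pos": TCP position; "tool_rot": TCP orientation; "contact_force": force on the tool from outside, world axes, zero at the start; "wrist_torque": the same for the moment, N m; "opening": finger opening in m.
Only numpy, scipy, OpenCV 4.12 (cv2) and the standard library are available. Lean on these libraries where they do the work, as an engineer would, in place of code of your own. Each camera call takes 0.05 s, during which the arm holds its last target.

### The job

The label cassette has to come out of the white label printer: first lift the green clip tray that is stacked on the printer off by its upright handle and set it down gently on the blue desk mat, in the middle. Then pinch the two orange side catches of the cassette together so that it unlatches, and lift the cassette upright out of its bay until its underside is at least 5 cm above the highest part of the printer. Finish while holding it there by the pinched catches, and leave everything else on the desk where it stands.

Things in the scene. Friction and masses are not known exactly. Their poses are not given: they have to be found in the camera images.
- printer: white desktop label printer, fixed, 240 x 200 mm (x, y), left or right on the desk, turned up to 0.4 rad. Flat deck 85 mm above the desk; at both x ends a hood (x 75 to 120 mm from the centre, 170 mm wide) rises to 135 mm; between the hoods only the cassette bay, mid-deck. Origin: centre of the underside; x from hood to hood, y the line along which the catches are pinched, z up
- tray: green clip tray, 190 x 100 mm (x, y), its clips fixed, rim 26 mm high, about 0.25 kg, resting on the printer's hoods over the cassette, x along the printer's; a 142 x 90 x 4 mm foot under it nests loosely between the hoods. Handle plate mid-tray: 12 mm thick (y), 70 mm long (x), top 74 mm above the origin. Origin: centre of the foot's underside (131 mm above the desk at first)
- tray_grip (a point): point inside the tray's handle plate, 56 mm above the tray's origin (18 mm below the handle's top), a good place to pinch across the 12 mm thickness (tray's y); axes as the tray's
- mat: blue desk mat, fixed, flat on the desk, 260 x 200 x 3 mm (x, y, thickness). Origin: centre of its underside
- cassette: label cassette in the bay, blue top, black below, 76 x 32 x 80 mm (x, y, z), about 0.16 kg, axes as the printer's, 1.5 mm play. Origin: centre of its underside, 45 mm above the desk when seated (40 mm sunk in the deck). On each y side an orange catch plate 26 mm wide (x), 4 mm thick, top 84 mm above the origin, outer faces 56 mm apart at rest; barbs hook under the deck until both are pushed in
- cassette_grip (a point): point on the cassette's centre line, 66 mm above its origin (26 mm above the deck when seated), midway between the two catch plates, a good height to pinch them along the cassette's y; axes as the cassette's
- catch_left (a joint): orange catch on the cassette's +y side: 0 = sprung out (latched), grows as it is pushed in, to a stop at 0.008 m (both at the stop: outer faces 40 mm apart). It takes 1.5 N to start, 4 N at the stop; the barb is clear from 0.005 to 0.006 m on. Latched again if let out in the bay
- catch_right (a joint): the same on the cassette's -y side
- stamp: round wooden hand stamp standing upright, 36 mm across, 68 mm tall; origin under its centre; a bystander
- gluestick: glue stick with a yellow cap standing upright, 30 mm across, 85 mm tall; origin under its centre; a bystander
- mug: white mug, 80 mm across, 90 mm tall; origin under its centre; a bystander
- pencup: dark empty pen cup, 72 mm across, 100 mm tall; origin under its centre; a bystander
- stapler: red and black stapler lying along its x axis, 140 x 36 x 50 mm; origin under its centre; a bystander
- books: two books in a pile, 180 x 130 x 48 mm; origin under the centre; a bystander
- taperoll: roll of brown packing tape lying flat, 84 mm across, 24 mm tall; origin under its centre; a bystander
Not all that is in view belongs to the job. Of the things like the tray, leave any that is purple; of the rest the smaller one is meant.

How it is judged:
By the outcome, as a careful person would: the job done as asked, in the order asked, and still so for the second after the job is handed in, while the arm keeps its last pose, push and grip.
It also fails if it takes over 64 s, if anything falls off the work surface, if the arm or the gripper's body presses on something with over 40 N, if the wrist force passes 120 N, or if a joint passes its speed limit or range.

## Working session

There is one attempt and no reset: what is moved stays moved. The work goes in short steps, Python scripts to look and compute and a tool call to move; the robot and the scene stay as the last step left them, time stands still between calls to the robot, and variables do not carry over. Pictures are saved under pics/ and viewed, and the job is handed in when it is done.

Besides the shell and the picture viewer there is one more tool, called after "Request:" as name(argument=value, ...), one argument or row to a line, values as JSON. carry_out: Moves the arm, as the interface text tells. Shifts and turns lie within -1 to 1; 1 stands for 20 mm of shift or 0.1 rad of turn. Its arguments: {"type":"object","properties":{"increments":{"type":"array","items":{"type":"array"}},"squeeze":{"type":"number"}},"required":["increments"]}

```bash
mkdir -p pics; ls; cat > h.py <<'E'
import numpy as np,cv2
from station import *
from scipy.spatial.transform import Rotation as R
def snap(n,f):
    c=get_calibration(n);im,d=get_image(n);cv2.imwrite('pics/'+f+'.png',im);np.savez('pics/'+f+'.npz',im=im,d=d,c=np.array([c],dtype=object));return im,d,c
def rotm(o):
    o=np.array(o,float)
    if o.shape==(3,3): return o
    return R.from_rotvec(o).as_matrix() if o.size==3 else R.from_quat(o).as_matrix()
def world(c,u,v,z):
    p=np.array([(u-c['cx'])/c['fx']*z,(v-c['cy'])/c['fy']*z,z*np.ones_like(u)]) 
    return (rotm(c['orientation'])@p.reshape(3,-1)).T+np.array(c['position'])
def ray(c,u,v,zw):
    d=rotm(c['orientation'])@np.array([(u-c['cx'])/c['fx'],(v-c['cy'])/c['fy'],1.]);p=np.array(c['position']);return p+d*(zw-p[2])/d[2]
def proj(c,P):
    q=rotm(c['orientation']).T@(np.array(P)-np.array(c['position']));return np.array([q[0]/q[2]*c['fx']+c['cx'],q[1]/q[2]*c['fy']+c['cy']])
E
python3 - <<'E'
from h import *
print(get_obs())
for n in('side','top','wrist'):
    im,d,c=snap(n,n+'0');print(n,c)
E
```

```text
pics
{'t': 0.0, 'q': array([-1.43698222e+00,  5.33689901e-02,  1.61430878e+00, -6.73874406e-06,
        1.47601840e+00, -1.18982320e-01]), 'dq': array([-0.00103189,  0.001295  , -0.00086428, -0.00027487, -0.00091571,
        0.00160871]), 'effort': array([-2.14053267e-03, -3.93685806e+01, -3.70177603e+01, -3.23602035e-04,
        7.05950733e-03,  5.14505388e-06]), 'tool_pos': array([ 0.15629409, -0.60486078,  0.4034463 ]), 'tool_rot': array([ 1.02243335,  1.31978408, -1.01997916]), 'contact_force': array([-0.27581083, -0.10997688, -0.25026663]), 'wrist_torque': array([ 0.00741185,  0.02122465, -0.01781788]), 'opening': 0.0852790434751312}
side {'fx': 417.5099854658535, 'fy': 417.5099854658535, 'cx': 271.29958743976687, 'cy': 210.76097766696134, 'position': array([0.15087459, 0.8790636 , 0.7957435 ]), 'orientation': array([-0.51502234,  2.60077032, -1.37278081])}
top {'fx': 407.1148178637934, 'fy': 407.1148178637934, 'cx': 277.0391877155007, 'cy': 211.55640146756727, 'position': array([0.36066468, 0.00767365, 1.57134808]), 'orientation': array([-2.2077716 ,  2.15114881, -0.08422806])}
wrist {'fx': 321.6789557241617, 'fy': 321.6789557241617, 'cx': 278.2902943876145, 'cy': 212.90745570515847, 'position': array([ 0.23686056, -0.58461874,  0.37271737]), 'orientation': array([ 2.26753609, -1.75543656, -0.29409725])}
```

View pics/side0.png

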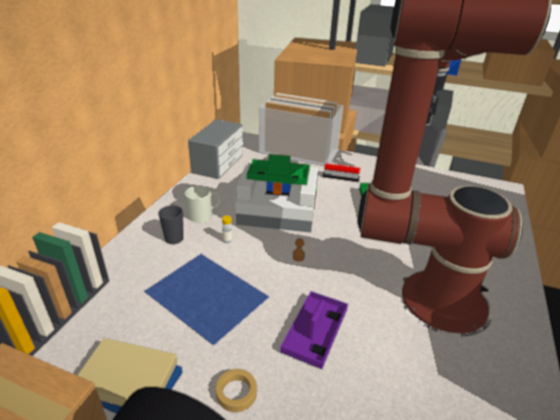

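View pics/top0.png

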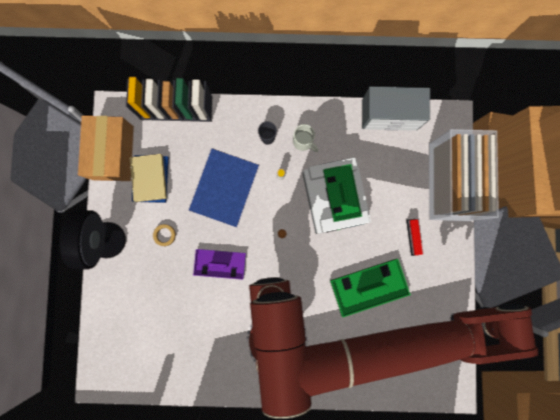

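View pics/wrist0.png

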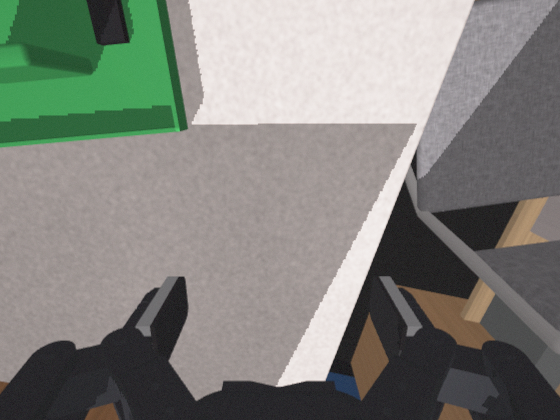

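The side view shows the small green tray on the printer at about (280,172), the mat at (205,297) and a purple tray at (315,328). The top view shows the tray at (343,193), the mat at (224,187), a larger green tray at (370,287) and the stapler at (415,237).

```bash
cat > m.py <<'E'
from h import *
def load(f):
    a=np.load('pics/'+f+'.npz',allow_pickle=True);return a['im'],a['d'],a['c'][0]
def cloud(f):
    im,d,c=load(f);v,u=np.mgrid[0:420,0:560];P=world(c,u.astype(float),v.astype(float),d).reshape(420,560,3);P[d==0]=np.nan
    return im,P,cv2.cvtColor(im,cv2.COLOR_BGR2HSV),c
def rect(xy):
    r=cv2.minAreaRect(xy.astype(np.float32)[:,None]*1000);return r
def green(H): return (H[...,0]>50)&(H[...,0]<80)&(H[...,1]>120)
E
python3 - <<'E'
from m import *
for f in('top0','side0'):
    im,P,H,c=cloud(f)
    g=green(H)&(P[...,2]>.09)
    for lo,hi in((.125,.18),(.148,.175),(.19,.22)):
        m=g&(P[...,2]>lo)&(P[...,2]<hi)&(P[...,0]>.25);q=P[m]
        if len(q)>5: print(f,lo,len(q),rect(q[:,:2]),q.mean(0),np.nanpercentile(q[:,2],[5,50,95]))
    b=(H[...,0]>100)&(H[...,0]<125)&(H[...,1]>100)&(abs(P[...,2])<.02);b[:, :]&=(P[...,1]>0)&(P[...,0]>.3)
    n,l,s,_=cv2.connectedComponentsWithStats(b.astype(np.uint8));k=1+np.argmax(s[1:,4]);q=P[l==k]
    print(f,'mat',len(q),rect(q[:,:2]),q.mean(0))
    w=(H[...,1]<40)&(H[...,2]>120)&(P[...,2]>.12)&(P[...,2]<.145)&(abs(P[...,0]-.55)<.2)&(P[...,1]<0)&(P[...,1]>-.4)
    q=P[w];print(f,'hood',len(q),rect(q[:,:2]))
    w=(H[...,1]<40)&(P[...,2]>.07)&(P[...,2]<.145)&(abs(P[...,0]-.55)<.2)&(P[...,1]<0)&(P[...,1]>-.4)
    q=P[w];print(f,'printer',len(q),rect(q[:,:2]))
for cam in('top','side'):
    get_image(cam);c=get_calibration(cam)
    for n in('tray','tray_grip','mat','printer','stamp','gluestick','mug','pencup','stapler','books','taperoll'):
        r=tip_of(cam,n);print(cam,n,[(np.round(x['centre']),round(x['p'],2),ray(c,*x['centre'],{'tray':.131,'tray_grip':.187}.get(n,0)).round(3)) for x in r[:3]])
print(get_obs()['t'])
E
```

```text
top0 0.125 1401 ((724.2312622070312, 38.3717041015625), (813.9674682617188, 194.73019409179688), 55.11589813232422) [ 0.57293017 -0.17220331  0.14078965] [0.13250519 0.13847225 0.15978711]
top0 0.148 162 ((714.5531616210938, 30.886138916015625), (771.2301635742188, 187.4143829345703), 55.11589431762695) [ 0.64038759 -0.0347491   0.15784216] [0.14922973 0.15728203 0.17124506]
top0 0.19 167 ((710.231201171875, 80.0130615234375), (726.076904296875, 80.50593566894531), 58.56602096557617) [0.70660461 0.06229018 0.19745916] [0.1902992  0.19576996 0.20677326]
top0 mat 3194 ((576.27783203125, 224.0333709716797), (194.44163513183594, 254.04293823242188), 72.16763305664062) [0.57496201 0.22338551 0.00303134]
top0 hood 816 ((542.742919921875, -207.00790405273438), (243.5384979248047, 170.09487915039062), 13.462157249450684)
top0 printer 2119 ((600.67431640625, -191.7412567138672), (362.5615234375, 204.85198974609375), 14.864852905273438)
side0 0.125 1562 ((718.2823486328125, 30.8917236328125), (800.208251953125, 196.22372436523438), 55.1954460144043) [ 0.63635371 -0.04481908  0.15108098] [0.137
[... 2298 characters left out ...]
58, array([0.258, 0.339, 0.187]))]
side mat [(array([209., 297.]), 0.71, array([0.564, 0.227, 0.   ]))]
side printer [(array([274., 216.]), 0.81, array([ 0.543, -0.177,  0.   ]))]
side stamp []
side gluestick [(array([225., 241.]), 0.62, array([0.63 , 0.006, 0.   ]))]
side mug [(array([227., 240.]), 0.39, array([ 0.627, -0.002,  0.   ]))]
side pencup [(array([174., 239.]), 0.71, array([0.777, 0.06 , 0.   ]))]
side stapler [(array([340., 178.]), 0.85, array([ 0.402, -0.51 ,  0.   ])), (array([126., 383.]), 0.24, array([0.607, 0.508, 0.   ]))]
side books [(array([129., 382.]), 0.76, array([ 0.601,  0.504, -0.   ]))]
side taperoll [(array([240., 393.]), 0.67, array([0.377, 0.438, 0.   ]))]
1.35
```

```bash
python3 - <<'E'
import cv2
a=cv2.imread('pics/top0.png')[140:260,260:430];cv2.imwrite('pics/topc.png',cv2.resize(a,None,fx=4.5,fy=4.5,interpolation=cv2.INTER_CUBIC))
E
```

```text
(no output)
```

View pics/topc.png

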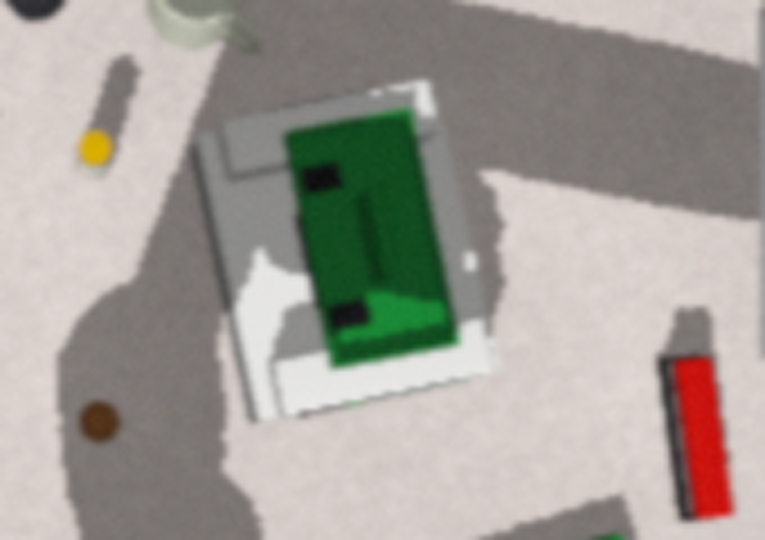

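```bash
python3 - <<'E'
from m import *
for f in('top0','side0'):
    im,P,H,c=cloud(f)
    g=green(H)&(abs(P[...,0]-.55)<.16)&(abs(P[...,1]+.21)<.13)
    for lo,hi in((.1,.3),(.15,.175),(.180,.25),(.197,.25)):
        m=g&(P[...,2]>lo)&(P[...,2]<hi);q=P[m]
        if len(q)>5: print(f,lo,len(q),rect(q[:,:2]),q.mean(0).round(4),np.nanpercentile(q[:,2],[5,50,95,100]).round(3))
    w=(P[...,2]>.12)&(P[...,2]<.145)&(H[...,1]<40)&(abs(P[...,0]-.55)<.16)&(abs(P[...,1]+.21)<.13)
    q=P[w];print('hood',rect(q[:,:2]),np.median(q[:,2]))
o=get_obs();print(R.from_rotvec(o['tool_rot']).as_matrix().round(3),o['tool_pos'])
E
```

```text
top0 0.1 1390 ((547.544677734375, -214.59225463867188), (185.25132751464844, 99.19634246826172), 12.3139066696167) [ 0.548  -0.216   0.1441] [0.133 0.139 0.199 0.211]
top0 0.15 100 ((547.3327026367188, -213.80401611328125), (184.71282958984375, 97.2490463256836), 12.704357147216797) [ 0.5478 -0.1881  0.1576] [0.151 0.157 0.168 0.173]
top0 0.18 96 ((546.493408203125, -215.30352783203125), (68.60301208496094, 12.089017868041992), 11.4151611328125) [ 0.5459 -0.2146  0.2007] [0.185 0.203 0.208 0.211]
top0 0.197 76 ((547.14892578125, -215.17117309570312), (67.26544952392578, 12.089017868041992), 11.4151611328125) [ 0.5472 -0.2153  0.2036] [0.199 0.204 0.208 0.211]
hood ((543.456787109375, -206.83702087402344), (245.006591796875, 170.09487915039062), 13.462157249450684) 0.1341101121563546
side0 0.1 1279 ((547.6758422851562, -215.00119018554688), (184.230712890625, 108.1670913696289), 13.30535888671875) [ 0.5459 -0.2091  0.1537] [0.138 0.148 0.195 0.208]
side0 0.15 362 ((546.8614501953125, -214.75149536132812), (185.68211364746094, 105.38441467285156), 11.333030700683594) [ 0.5446 -0.1973  0.1577] [0.151 0.156 0.172 0.175]
side0 0.18 158 ((546.686279296875, -211.06285095214844), (66.94982147216797, 9.651893615722656), 12.650158882141113) [ 0.5461 -0.2111  0.1927] [0.182 0.193 0.204 0.208]
side0 0.197 51 ((547.3126831054688, -211.50917053222656), (59.881690979003906, 8.331476211547852), 12.3692045211792) [ 0.5455 -0.2114  0.2015] [0.197 0.202 0.205 0.208]
hood ((541.6356201171875, -205.6185760498047), (241.45150756835938, 172.12469482421875), 13.097066879272461) 0.1351987275849046
[[-0.     0.968  0.25 ]
 [ 0.     0.25  -0.968]
 [-1.     0.    -0.   ]] [ 0.15632313 -0.60512746  0.40470186]
```

Request:
carry_out(
  increments=[
    [[0,0,-0.05],[1,1,0.1],1],
    [[0,0,-0.05],[1,1,0],1],
    [[0,0,-0.05],[1,1,0],1],
    [[0,0,-0.05],[1,1,0],1],
    [[0,0,-0.05],[1,1,0],1],
    [[0,0,-0.05],[1,1,0],1],
    [[0,0,-0.05],[1,1,0],1],
    [[0,0,0],[1,1,0],1],
  ],
  squeeze=30,
)

```text
t: 2.15
tool_pos: [0.3186, -0.441, 0.407]
tool_rot: [1.052, 1.3, -1.054]
contact_force: [0.1, -0.1, 0.5]
opening: 0.0853
```

Request:
carry_out(
  increments=[
    [[0,0,0],[1,1,0],1],
    [[0,0,0],[1,1,0],1],
    [[0,0,0],[1,1,0],1],
    [[0,0,0],[1,1,0],1],
    [[0,0,0],[1,1,0],1],
    [[0,0,0],[1,1,0],1],
    [[0,0,0],[1,1,0],1],
    [[0,0,0],[0.5,0.5,0],1],
  ],
)

```text
t: 2.95
tool_pos: [0.4747, -0.2827, 0.4083]
tool_rot: [1.051, 1.297, -1.053]
contact_force: [-0.8, -0.7, -0.9]
opening: 0.0852
```

```bash
python3 - <<'E'
from m import *
im,d,c=snap('wrist','w1')
for n in('tray_grip','tray'):
    r=tip_of('wrist',n);print(n,[(np.round(x['centre']),round(x['p'],2),ray(c,*x['centre'],{'tray':.131,'tray_grip':.187}[n]).round(4)) for x in r[:3]])
im,P,H,c=cloud('w1')
g=green(H)&(abs(P[...,0]-.55)<.16)&(abs(P[...,1]+.21)<.13)
for lo,hi in((.1,.3),(.15,.175),(.180,.25),(.197,.25)):
        m=g&(P[...,2]>lo)&(P[...,2]<hi);q=P[m]
        if len(q)>5: print(lo,len(q),rect(q[:,:2]),q.mean(0).round(4),np.nanpercentile(q[:,2],[5,50,95,100]).round(3))
o=get_obs();M=R.from_rotvec(o['tool_rot']).as_matrix();print(M.round(3),o['tool_pos'],np.degrees(np.arctan2(M[1,2],M[0,2])))
E
```

```text
tray_grip [(array([191.,  99.]), 0.85, array([ 0.5483, -0.2188,  0.187 ]))]
tray [(array([209., 102.]), 0.8, array([ 0.5464, -0.2176,  0.131 ])), (array([278., 357.]), 0.63, array([ 0.3319, -0.3151,  0.131 ]))]
0.1 32371 ((529.6351318359375, -210.90859985351562), (155.43833923339844, 116.267333984375), 11.944619178771973) [ 0.5356 -0.2195  0.1499] [0.137 0.138 0.205 0.207]
0.15 4092 ((529.5889892578125, -219.52291870117188), (152.14064025878906, 99.18449401855469), 12.37157917022705) [ 0.5242 -0.2051  0.157 ] [0.151 0.156 0.17  0.175]
0.18 4504 ((546.6445922851562, -216.8601837158203), (69.09882354736328, 12.773685455322266), 12.458049774169922) [ 0.5493 -0.2182  0.201 ] [0.185 0.204 0.206 0.207]
0.197 3614 ((546.6278076171875, -216.8033447265625), (69.10192108154297, 12.771758079528809), 12.340707778930664) [ 0.549  -0.2173  0.204 ] [0.2   0.204 0.206 0.207]
[[ 0.002  0.978  0.209]
 [-0.004  0.209 -0.978]
 [-1.     0.001  0.005]] [ 0.47375927 -0.28392572  0.40819186] -77.94521256261311
```

View pics/w1.png

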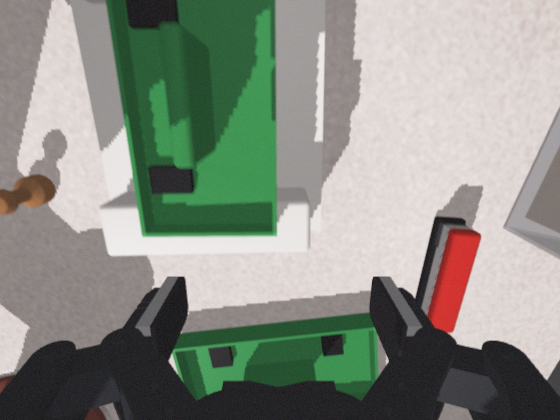

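Request:
carry_out(
  increments=[
    [[0,0,0],[0.9,0.85,0],1],
    [[0,0,0],[0.9,0.85,0],1],
    [[0,0,0],[0.9,0.85,0],1],
    [[0,0,0],[0.9,0.8,0],1],
    [[0,0,0],[0,0,0],1],
  ],
)

```text
t: 3.6
tool_pos: [0.5441, -0.2213, 0.4081]
tool_rot: [1.054, 1.293, -1.065]
contact_force: [-0.1, -0.6, 0.1]
opening: 0.0854
```

Request:
carry_out(
  increments=[
    [[0,0,0],[0.15,0.25,-0.5],1],
    [[0,0,0],[0,0,-0.8],1],
    [[0,0,0],[0,0,-0.8],1],
    [[0,0,0],[0,0,-0.8],1],
    [[0,0,0],[0,0,-0.4],1],
    [[0,0,0],[0,0,0],1],
  ],
)

```text
t: 4.2
tool_pos: [0.5433, -0.2197, 0.3334]
tool_rot: [1.057, 1.295, -1.073]
contact_force: [-0.2, 0.4, 0.8]
opening: 0.0856
```

```bash
python3 - <<'E'
from m import *
o=get_obs();M=R.from_rotvec(o['tool_rot']).as_matrix();print(M.round(3),o['tool_pos'],o['contact_force'],o['tool_pos']+M[:,0]*.155)
snap('wrist','w2');snap('side','s2')
E
```

```text
[[-0.006  0.981  0.193]
 [-0.007  0.193 -0.981]
 [-1.    -0.008  0.006]] [ 0.54327215 -0.21973451  0.33343501] [-0.22054027  0.44571128  0.77731877] [ 0.54227409 -0.22083195  0.17844211]
```

View pics/w2.png

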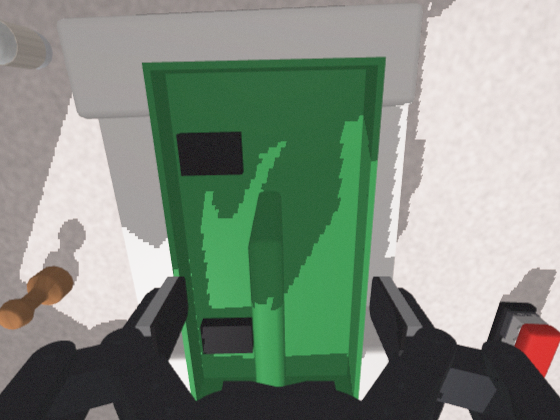

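View pics/s2.png

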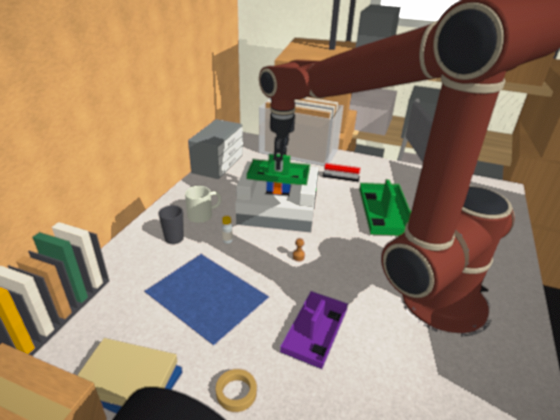

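Request:
carry_out(
  increments=[
    [[0.07,-0.06,0.2],[0.23,0.23,0.35],1],
    [[0,0,0],[0,0,0],1],
    [[0,0,0],[0,0,0],0],
    [[0,0,0],[0,0,0],0],
    [[0,0,0],[0,0,0],0],
    [[0,0,0],[0,0,0],0],
    [[0,0,0],[0,0,0],0],
    [[0,0,0],[0,0,0],0],
  ],
  squeeze=30,
)

```text
t: 5.1
tool_pos: [0.5501, -0.2151, 0.3476]
tool_rot: [1.048, 1.294, -1.044]
contact_force: [-0.1, -0.3, 0.0]
opening: 0.0116
```

Request:
carry_out(
  increments=[
    [[0,0,0],[0,0,0.3],0],
    [[0,0,0],[0,0,0.5],0],
    [[0,0,0],[0,0,0.7],0],
    [[0,0,0],[0,0,0.8],0],
    [[0,0,0],[0,0,0.8],0],
    [[0,0,0],[0,0,0.5],0],
    [[0,0,0],[0,0,0],0],
  ],
  squeeze=45,
)

```text
t: 5.8
tool_pos: [0.5494, -0.2148, 0.4262]
tool_rot: [1.048, 1.294, -1.044]
contact_force: [0.6, -0.1, -1.1]
opening: 0.0115
```

```bash
python3 - <<'E'
from m import *
o=get_obs();M=R.from_rotvec(o['tool_rot']).as_matrix();print(M.round(3),o['tool_pos'],o['contact_force'],o['tool_pos']+M[:,0]*.155,o['q'])
im,d,c=snap('side','s3')
im,P,H,c=cloud('s3')
g=green(H)&(abs(P[...,0]-.55)<.16)&(abs(P[...,1]+.21)<.13)&(P[...,2]>.15)
q=P[g];print(q.mean(0),rect(q[:,:2]),np.percentile(q[:,2],[1,5,50,95,99]))
E
```

```text
[[ 0.009  0.977  0.215]
 [-0.004  0.215 -0.977]
 [-1.     0.008  0.006]] [ 0.54942339 -0.21479751  0.42620167] [ 0.58154908 -0.07603504 -1.09653763] [ 0.55088649 -0.21546455  0.27121001] [-4.98928928e-01 -4.46446622e-02  1.67474349e+00  7.39555248e-04
  1.50114583e+00  8.54779785e-01]
[ 0.54321103 -0.21096122  0.23073266] ((545.2342529296875, -215.44485473632812), (186.83642578125, 108.7893295288086), 12.316447257995605) [0.21572646 0.2166766  0.22645569 0.2690062  0.28191546]
```

View pics/s3.png

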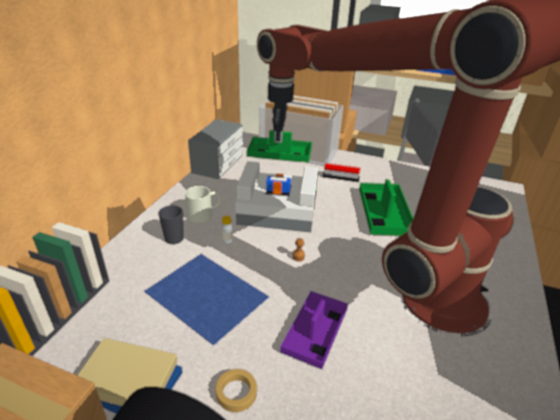

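Request:
carry_out(
  increments=[
    [[0,0,0],[0,0.4,0],0],
    [[0,0,-0.2],[0,0.8,0],0],
    [[0,0,-0.3],[0,1,0],0],
    [[0,0,-0.3],[0,1,0],0],
    [[0,0,-0.3],[0.1,1,0],0],
    [[0,0,-0.3],[0.1,1,0],0],
    [[0,0,-0.3],[0.1,1,0],0],
    [[0,0,-0.3],[0.1,1,0],0],
  ],
)

```text
t: 6.65
tool_pos: [0.5552, -0.064, 0.417]
tool_rot: [1.204, 1.216, -1.208]
contact_force: [-0.1, -0.1, -1.7]
opening: 0.0114
```

Request:
carry_out(
  increments=[
    [[0,0,-0.3],[0.1,1,0],0],
    [[0,0,-0.3],[0.1,1,0],0],
    [[0,0,-0.3],[0.1,1,0],0],
    [[0,0,-0.3],[0.1,1,0],0],
    [[0,0,-0.3],[0.1,1,0],0],
    [[0,0,-0.3],[0.1,1,0],0],
    [[0,0,-0.3],[0.1,1,0],0],
    [[0,0,-0.3],[0.1,1,0],0],
  ],
)

```text
t: 7.45
tool_pos: [0.5678, 0.1071, 0.4068]
tool_rot: [1.38, 1.104, -1.4]
contact_force: [-0.3, -0.1, -1.3]
opening: 0.0112
```

Request:
carry_out(
  increments=[
    [[0,0,-0.3],[0.1,1,0],0],
    [[0,0,-0.2],[0.1,1,0],0],
    [[0,0,-0.2],[0.1,1,0],0],
    [[0,0,-0.1],[0,1,0],0],
    [[0,0,0],[0,0.9,0],0],
    [[0,0,0],[0,0.3,0],0],
    [[0,0,0],[0,0,0],0],
  ],
)

```text
t: 8.15
tool_pos: [0.57, 0.2202, 0.3979]
tool_rot: [1.427, 1.068, -1.469]
contact_force: [-0.2, -0.6, -1.1]
opening: 0.0115
```

```bash
cat > st.py <<'E'
from m import *
def st():
    o=get_obs();M=R.from_rotvec(o['tool_rot']).as_matrix();tx=M[:,0]
    print('t',o['t'],'tcp',o['tool_pos'].round(4),'grasp',(o['tool_pos']+tx*.155).round(4),'zyaw',np.degrees(np.arctan2(M[1,2],M[0,2])).round(2),'tx',tx.round(4),'levelfix(units)',(np.cross(tx,[0,0,-1])*10).round(2),'F',o['contact_force'].round(2),'op',round(o['opening'],4))
    return o,M
def gcl(f,zlo,box):
    im,P,H,c=cloud(f)
    g=green(H)&(P[...,2]>zlo)&(P[...,0]>box[0])&(P[...,0]<box[1])&(P[...,1]>box[2])&(P[...,1]<box[3])
    q=P[g];q=q[np.isfinite(q[:,0])];print(f,len(q),q.mean(0).round(4),rect(q[:,:2]),np.percentile(q[:,2],[1,5,50,95,99]).round(4))
    return q
E
python3 - <<'E'
from st import *
st()
snap('side','s4');snap('top','t4')
for f in('s4','t4'):
    gcl(f,.12,(.4,.75,.05,.4))
E
```

```text
t 8.15 tcp [0.57   0.2202 0.3979] grasp [0.5646 0.2215 0.243 ] zyaw -108.41 tx [-0.0346  0.0078 -0.9994] levelfix(units) [-0.08 -0.35 -0.  ] F [-0.16 -0.57 -1.08] op 0.0115
s4 2359 [0.549  0.232  0.2004] ((558.4393310546875, 223.79019165039062), (101.57579040527344, 194.6422882080078), 71.53986358642578) [0.1846 0.1862 0.1954 0.2374 0.2564]
t4 492 [0.57   0.21   0.2172] ((576.6094360351562, 216.47207641601562), (149.74452209472656, 141.75518798828125), 88.32073211669922) [0.1796 0.1824 0.1905 0.3641 0.5112]
```

View pics/s4.png

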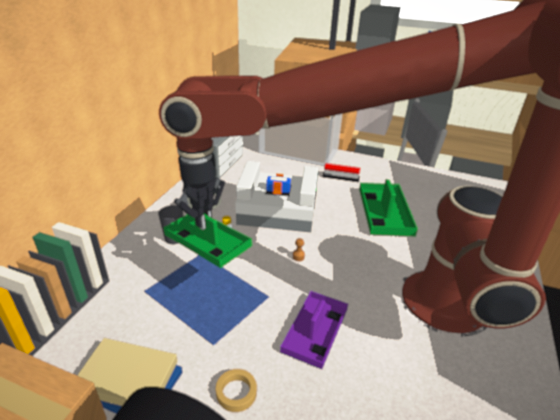

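View pics/t4.png

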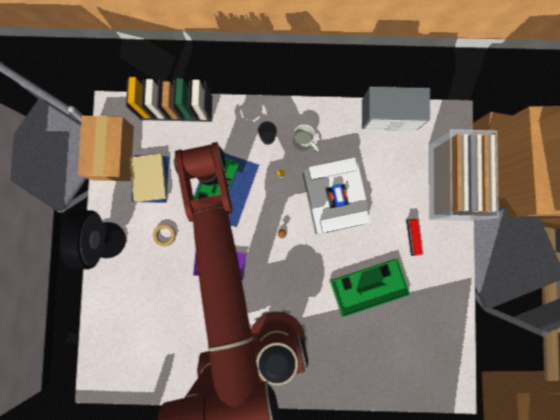

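Request:
carry_out(
  increments=[
    [[-0.08,-0.35,0],[0.45,0.08,0],0],
    [[0,0,0],[0,0,-0.6],0],
    [[0,0,0],[0,0,-0.9],0],
    [[0,0,0],[0,0,-1],0],
    [[0,0,0],[0,0,-1],0],
    [[0,0,0],[0,0,-1],0],
    [[0,0,0],[0,0,-0.6],0],
    [[0,0,0],[0,0,0],0],
  ],
)

```text
t: 9.05
tool_pos: [0.5773, 0.2144, 0.2883]
tool_rot: [1.443, 1.036, -1.455]
contact_force: [-0.0, -0.6, -1.6]
opening: 0.0113
```

```bash
python3 - <<'E'
from st import *
st()
snap('side','s5')
gcl('s5',.04,(.4,.75,.05,.4))
E
```

```text
t 9.05 tcp [0.5773 0.2144 0.2883] grasp [0.5763 0.214  0.1333] zyaw -108.94 tx [-0.0066 -0.0024 -1.    ] levelfix(units) [ 0.02 -0.07  0.  ] F [-0.03 -0.57 -1.64] op 0.0113
s5 2117 [0.5594 0.2262 0.0892] ((570.8154907226562, 216.4656982421875), (102.39800262451172, 192.2557373046875), 71.4522705078125) [0.0767 0.0776 0.0831 0.1281 0.1466]
```

Request:
carry_out(
  increments=[
    [[0.02,-0.07,0],[0.25,0.37,-0.3],0],
    [[0,0,0],[0,0,-0.6],0],
    [[0,0,0],[0,0,-0.6],0],
    [[0,0,0],[0,0,-0.6],0],
    [[0,0,0],[0,0,-0.2],0],
    [[0,0,0],[0,0,0],0],
  ],
)

```text
t: 9.7
tool_pos: [0.5841, 0.2228, 0.2427]
tool_rot: [1.454, 1.031, -1.442]
contact_force: [0.1, 0.5, -1.5]
opening: 0.0116
```

```bash
python3 - <<'E'
from st import *
st()
snap('side','s6')
gcl('s6',.02,(.4,.75,.05,.4))
E
```

```text
t 9.7 tcp [0.5841 0.2228 0.2427] grasp [0.5853 0.223  0.0877] zyaw -108.94 tx [ 0.0074  0.0015 -1.    ] levelfix(units) [-0.01  0.07  0.  ] F [ 0.08  0.46 -1.52] op 0.0116
s6 2094 [0.5681 0.2349 0.0432] ((580.0560913085938, 225.44857788085938), (101.81534576416016, 192.37051391601562), 70.88861846923828) [0.0309 0.032  0.0366 0.0808 0.101 ]
```

View pics/s6.png

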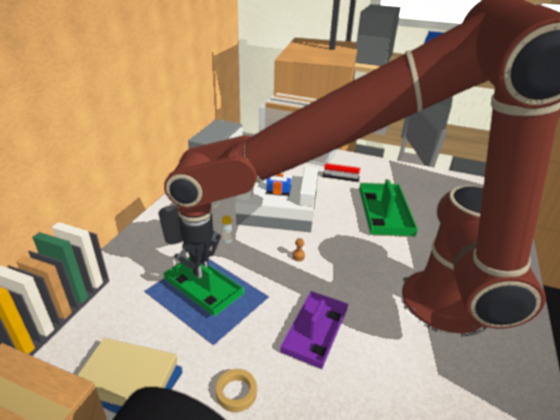

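Request:
carry_out(
  increments=[
    [[0,0.07,0],[-0.2,-0.08,-0.3],0],
    [[0,0,0],[0,0,-0.3],0],
    [[0,0,0],[0,0,-0.15],0],
    [[0,0,0],[0,0,0],0],
  ],
)

```text
t: 10.15
tool_pos: [0.5801, 0.221, 0.2278]
tool_rot: [1.451, 1.035, -1.446]
contact_force: [-0.8, 0.2, -2.6]
opening: 0.0115
```

Request:
carry_out(
  increments=[
    [[0,0,0],[0,0,-0.1],0],
    [[0,0,0],[0,0,0],0],
  ],
)

```text
t: 10.35
tool_pos: [0.5802, 0.221, 0.2258]
tool_rot: [1.451, 1.035, -1.446]
contact_force: [-0.0, 0.4, -2.7]
opening: 0.0109
```

Expected contact at about 0.2195; creeping down.

Request:
carry_out(
  increments=[
    [[0,0,0],[0,0,-0.15],0],
    [[0,0,0],[0,0,-0.05],0],
    [[0,0,0],[0,0,0],0],
  ],
)

```text
t: 10.65
tool_pos: [0.5805, 0.2211, 0.2221]
tool_rot: [1.452, 1.034, -1.445]
contact_force: [-0.3, -0.7, -1.7]
opening: 0.0114
```

Request:
carry_out(
  increments=[
    [[0,0,0],[0,0,-0.1],0],
    [[0,0,0],[0,0,0],0],
  ],
)

```text
t: 10.85
tool_pos: [0.5807, 0.2212, 0.2203]
tool_rot: [1.453, 1.034, -1.444]
contact_force: [0.0, 0.2, -2.3]
opening: 0.0114
```

Request:
carry_out(
  increments=[
    [[0,0,0],[0,0,-0.07],0],
    [[0,0,0],[0,0,0],0],
  ],
)

```text
t: 11.05
tool_pos: [0.5811, 0.2215, 0.2201]
tool_rot: [1.454, 1.034, -1.443]
contact_force: [-0.7, -1.0, -1.0]
opening: 0.0114
```

Request:
carry_out(
  increments=[
    [[0,0,0],[0,0,-0.07],0],
    [[0,0,0],[0,0,0],0],
  ],
)

```text
t: 11.25
tool_pos: [0.5814, 0.2218, 0.22]
tool_rot: [1.454, 1.033, -1.442]
contact_force: [-0.0, -0.3, -1.7]
opening: 0.0112
```

Request:
carry_out(
  increments=[
    [[0,0,0],[0,0,-0.1],0],
    [[0,0,0],[0,0,0],0],
  ],
)

```text
t: 11.45
tool_pos: [0.582, 0.2221, 0.2201]
tool_rot: [1.455, 1.033, -1.441]
contact_force: [-0.1, -0.1, -1.4]
opening: 0.0113
```

```bash
python3 - <<'E'
from st import *
st()
snap('side','s7')
q=gcl('s7',.01,(.4,.75,.05,.4))
im,P,H,c=cloud('s7')
a=im[220:350,130:290];cv2.imwrite('pics/s7c.png',cv2.resize(a,None,fx=4.5,fy=4.5,interpolation=cv2.INTER_CUBIC))
E
```

```text
t 11.45 tcp [0.582  0.2221 0.2201] grasp [0.5831 0.2227 0.0651] zyaw -108.94 tx [ 0.0073  0.0037 -1.    ] levelfix(units) [-0.04  0.07  0.  ] F [-0.07 -0.09 -1.35] op 0.0113
s7 1880 [0.5669 0.2354 0.0217] ((579.3118286132812, 225.1944122314453), (101.31636047363281, 195.10696411132812), 71.6932601928711) [0.0101 0.0104 0.0161 0.061  0.0778]
```

View pics/s7c.png

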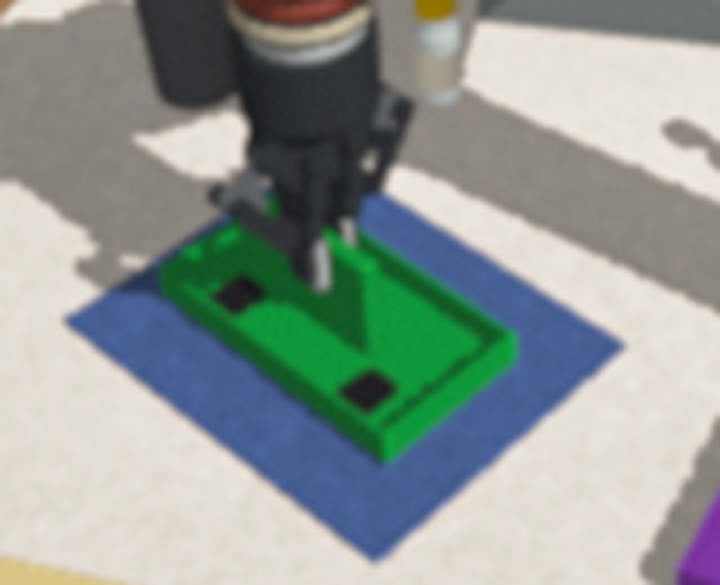

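Request:
carry_out(
  increments=[
    [[0,0,0],[0,0,0.05],1],
    [[0,0,0],[0,0,0],1],
    [[0,0,0],[0,0,0],1],
    [[0,0,0],[0,0,0],1],
    [[0,0,0],[0,0,0],1],
    [[0,0,0],[0,0,0.5],1],
    [[0,0,0],[0,0,0.8],1],
    [[0,0,0],[0,0,1],1],
  ],
)

```text
t: 12.3
tool_pos: [0.5805, 0.2216, 0.2649]
tool_rot: [1.451, 1.036, -1.447]
contact_force: [0.2, -0.0, -0.2]
opening: 0.085
```

Request:
carry_out(
  increments=[
    [[0,0,0],[0,0,1],1],
    [[0,0,0],[0,0,1],1],
    [[0,0,0],[0,0,1],1],
    [[0,0,0],[0,0,1],1],
    [[0,0,0],[0,-0.2,1],1],
    [[0,0,0.3],[0,-0.6,0.9],1],
    [[0,0,0.3],[0,-1,0.3],1],
    [[0,0,0.3],[0,-1,0],1],
  ],
)

```text
t: 13.1
tool_pos: [0.5802, 0.1663, 0.4137]
tool_rot: [1.397, 1.083, -1.358]
contact_force: [-0.4, -0.5, 1.0]
opening: 0.0856
```

```bash
python3 - <<'E'
from st import *
st()
for n in('side','top'):
    snap(n,n+'8')
    q=gcl(n+'8',.005,(.45,.75,.08,.4))
im,P,H,c=cloud('side8')
box=(abs(P[...,0]-.542)<.1)&(abs(P[...,1]+.207)<.09)
for f in('side8','top8'):
    im,P,H,c=cloud(f);box=(abs(P[...,0]-.542)<.06)&(abs(P[...,1]+.207)<.05)&(P[...,2]>.1)
    for nm,m in(('blue',(H[...,0]>100)&(H[...,0]<130)&(H[...,1]>100)),('orange',(H[...,0]<22)&(H[...,1]>120)),('all',H[...,0]>-1)):
        q=P[m&box];q=q[np.isfinite(q[:,0])]
        if len(q)>4:print(f,nm,len(q),rect(q[:,:2]),np.percentile(q[:,2],[5,50,95]).round(4))
E
```

```text
t 13.1 tcp [0.5802 0.1663 0.4137] grasp [0.5835 0.1678 0.2588] zyaw -103.36 tx [ 0.0214  0.0093 -0.9997] levelfix(units) [-0.09  0.21  0.  ] F [-0.37 -0.5   1.01] op 0.0856
side8 2397 [0.5731 0.2296 0.0226] ((579.129638671875, 224.72396850585938), (102.12288665771484, 194.54298400878906), 70.73369598388672) [0.0077 0.0088 0.0152 0.0717 0.0782]
top8 435 [0.5709 0.2233 0.0482] ((569.9645385742188, 212.4173583984375), (136.08895874023438, 104.12173461914062), 54.95924377441406) [0.0052 0.0061 0.0126 0.378  0.4981]
side8 blue 133 ((543.0575561523438, -205.02679443359375), (76.23558044433594, 33.11866760253906), 13.724249839782715) [0.1015 0.1174 0.1272]
side8 orange 67 ((544.2399291992188, -206.73873901367188), (20.22292137145996, 64.69877624511719), 14.736702919006348) [0.103  0.1181 0.1279]
side8 all 325 ((540.775390625, -205.37747192382812), (62.69047546386719, 76.93875122070312), 81.85640716552734) [0.1028 0.1225 0.1289]
top8 blue 124 ((543.7510986328125, -206.83206176757812), (75.66500091552734, 33.0298957824707), 13.529541969299316) [0.1059 0.1236 0.1285]
top8 orange 29 ((544.07080078125, -204.9834747314453), (23.944194793701172, 54.21915054321289), 13.909065246582031) [0.1046 0.1206 0.1331]
top8 all 248 ((543.5755004882812, -206.43582153320312), (75.71797180175781, 56.79435729980469), 14.572510719299316) [0.107  0.1244 0.1302]
```

View pics/side8.png

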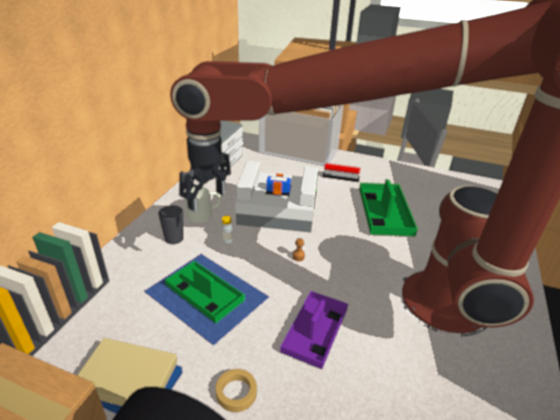

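Request:
carry_out(
  increments=[
    [[-0.09,0.21,0.3],[-0.1,-1,0],1],
    [[0,0,0.3],[-0.1,-1,0],1],
    [[0,0,0.3],[-0.1,-1,0],1],
    [[0,0,0.3],[-0.1,-1,0],1],
    [[0,0,0.3],[-0.1,-1,0],1],
    [[0,0,0.3],[-0.1,-1,0],1],
    [[0,0,0.3],[-0.1,-1,0],1],
    [[0,0,0.3],[-0.1,-1,0],1],
  ],
)

```text
t: 14.0
tool_pos: [0.5622, 0.0058, 0.4194]
tool_rot: [1.204, 1.216, -1.194]
contact_force: [-0.1, 0.0, 0.4]
opening: 0.0853
```

Request:
carry_out(
  increments=[
    [[0,0,0.3],[-0.1,-1,0],1],
    [[0,0,0.3],[-0.1,-1,0],1],
    [[0,0,0.3],[-0.1,-1,0],1],
    [[0,0,0.3],[-0.1,-0.8,0],1],
    [[0,0,0.2],[-0.1,-0.5,0],1],
    [[0,0,0],[0,0,0],1],
  ],
)

```text
t: 14.6
tool_pos: [0.5513, -0.0819, 0.4234]
tool_rot: [1.101, 1.278, -1.086]
contact_force: [-0.7, 0.4, 0.1]
opening: 0.0854
```

```bash
cat > cas.py <<'E'
from st import *
def cas(f):
    im,P,H,c=cloud(f);box=(abs(P[...,0]-.542)<.075)&(abs(P[...,1]+.207)<.06)&(P[...,2]>.1)&(P[...,2]<.14)
    for nm,m in(('blue',(H[...,0]>100)&(H[...,0]<130)&(H[...,1]>100)&(P[...,2]>.11)),('orange',(H[...,0]<22)&(H[...,1]>120))):
        q=P[m&box];q=q[np.isfinite(q[:,0])]
        if len(q)>4:print(f,nm,len(q),q.mean(0).round(4),rect(q[:,:2]),np.percentile(q[:,2],[5,50,95]).round(4))
    q=P[(H[...,1]<40)&(abs(P[...,2]-.135)<.008)&(abs(P[...,0]-.54)<.15)&(abs(P[...,1]+.21)<.13)]
    if len(q)>9:print('hood',len(q),rect(q[:,:2]),np.median(q[:,2]))
E
python3 - <<'E'
from cas import *
st();im,d,c=snap('wrist','w9');cas('w9')
r=tip_of('wrist','cassette_grip');print([(x['centre'],x['p'],ray(c,*x['centre'],.111)) for x in r[:2]])
E
```

```text
t 14.6 tcp [ 0.5513 -0.0819  0.4234] grasp [ 0.5523 -0.0808  0.2684] zyaw -81.06 tx [ 0.0065  0.0068 -1.    ] levelfix(units) [-0.07  0.06  0.  ] F [-0.67  0.4   0.13] op 0.0854
w9 blue 2070 [ 0.5485 -0.2022  0.1226] ((543.799072265625, -206.92312622070312), (76.10496520996094, 31.8413143157959), 13.825332641601562) [0.1127 0.1243 0.1256]
w9 orange 868 [ 0.5449 -0.208   0.1197] ((543.5682983398438, -207.07632446289062), (26.812742233276367, 56.802825927734375), 13.547356605529785) [0.1049 0.1214 0.1294]
hood 17605 ((544.336669921875, -207.251953125), (240.90835571289062, 169.68313598632812), 13.454487800598145) 0.13465498722205815
[]
```

View pics/w9.png

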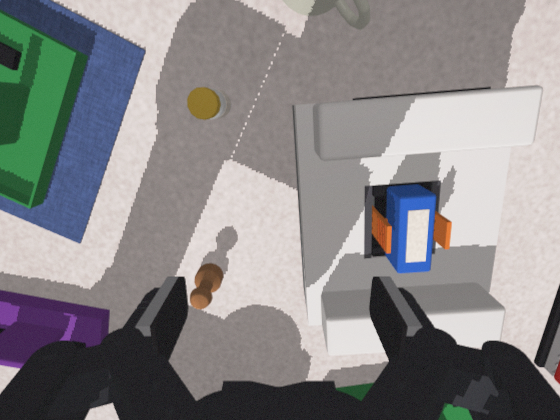

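Request:
carry_out(
  increments=[
    [[-0.07,0.06,0.2],[-0.1,-1,0],1],
    [[0,0,0.2],[0,-1,-0.2],1],
    [[0,0,0.2],[0,-1,-0.5],1],
    [[0,0,0.1],[0,-1,-0.5],1],
    [[0,0,0.1],[0,-1,-0.5],1],
    [[0,0,0],[0,-1,0],1],
    [[0,0,0],[0,0,0],1],
  ],
)

```text
t: 15.4
tool_pos: [0.5511, -0.1975, 0.39]
tool_rot: [1.029, 1.315, -1.022]
contact_force: [-0.2, -0.4, 0.1]
opening: 0.0857
```

```bash
python3 - <<'E'
from cas import *
st();im,d,c=snap('wrist','w10');cas('w10')
E
```

```text
t 15.4 tcp [ 0.5511 -0.1975  0.39  ] grasp [ 0.5517 -0.197   0.235 ] zyaw -75.89 tx [ 0.0036  0.0028 -1.    ] levelfix(units) [-0.03  0.04  0.  ] F [-0.18 -0.36  0.07] op 0.0857
w10 blue 2226 [ 0.5499 -0.2061  0.124 ] ((543.7435302734375, -207.82447814941406), (76.07889556884766, 31.300790786743164), 13.879182815551758) [0.1203 0.1246 0.1257]
w10 orange 632 [ 0.5465 -0.2088  0.1221] ((544.2271118164062, -207.1888427734375), (27.469209671020508, 56.665992736816406), 12.938250541687012) [0.1046 0.1274 0.1296]
hood 27067 ((543.6707763671875, -207.34376525878906), (239.70191955566406, 169.51255798339844), 13.515457153320312) 0.13467994151919505
```

Request:
carry_out(
  increments=[
    [[-0.03,0.04,-0.1],[-0.4,-0.5,0],1],
    [[0,0,0],[0,0,-0.8],1],
    [[0,0,0],[0,0,-0.9],1],
    [[0,0,0],[0,0,-0.9],1],
    [[0,0,0],[0,0,-0.6],1],
    [[0,0,0],[0,0,0],1],
  ],
)

```text
t: 16.05
tool_pos: [0.5421, -0.2024, 0.3215]
tool_rot: [1.032, 1.314, -1.03]
contact_force: [0.1, 0.8, 0.4]
opening: 0.0857
```

```bash
python3 - <<'E'
from cas import *
st();im,d,c=snap('wrist','w11');cas('w11')
E
```

```text
t 16.05 tcp [ 0.5421 -0.2024  0.3215] grasp [ 0.5421 -0.2021  0.1665] zyaw -76.25 tx [-1.e-04  2.e-03 -1.e+00] levelfix(units) [-0.02 -0.   -0.  ] F [0.08 0.81 0.45] op 0.0857
w11 blue 4154 [ 0.5513 -0.2057  0.1239] ((544.0364990234375, -207.59275817871094), (75.41984558105469, 32.14793014526367), 13.532297134399414) [0.1185 0.1246 0.1257]
w11 orange 1340 [ 0.5462 -0.2084  0.1213] ((543.3309936523438, -207.33441162109375), (27.049327850341797, 56.93305206298828), 13.300470352172852) [0.1035 0.126  0.1295]
hood 44807 ((555.0979614257812, -205.17904663085938), (216.52377319335938, 168.92544555664062), 13.613086700439453) 0.13470336139420833
```

View pics/w11.png

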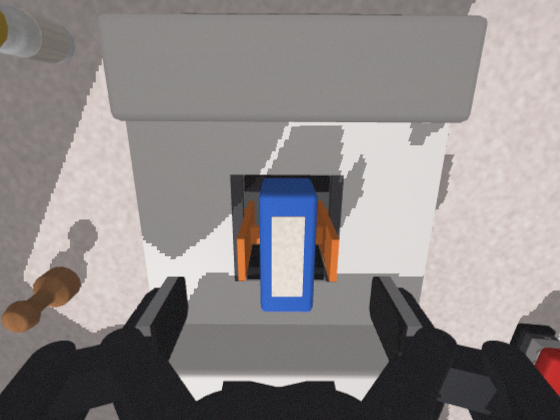

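Request:
carry_out(
  increments=[
    [[0,0,0],[0.07,-0.26,0],1],
    [[0,0,0],[0,0,0],1],
    [[0,0,0],[0,0,-0.6],1],
    [[0,0,0],[0,0,-0.7],1],
    [[0,0,0],[0,0,-0.6],1],
    [[0,0,0],[0,0,-0.3],1],
    [[0,0,0],[0,0,0],1],
  ],
)

```text
t: 16.8
tool_pos: [0.5444, -0.2083, 0.2772]
tool_rot: [1.032, 1.309, -1.028]
contact_force: [-0.5, 0.5, 0.4]
opening: 0.0856
```

```bash
python3 - <<'E'
from cas import *
st();im,d,c=snap('wrist','w12');cas('w12')
E
```

```text
t 16.8 tcp [ 0.5444 -0.2083  0.2772] grasp [ 0.5452 -0.2084  0.1222] zyaw -76.25 tx [ 4.8e-03 -4.0e-04 -1.0e+00] levelfix(units) [0.   0.05 0.  ] F [-0.49  0.47  0.37] op 0.0856
w12 blue 6907 [ 0.5529 -0.2054  0.1238] ((543.5377807617188, -207.61019897460938), (76.68929290771484, 32.14352798461914), 13.537229537963867) [0.1165 0.1246 0.1256]
w12 orange 2513 [ 0.546  -0.2062  0.1204] ((543.6064453125, -207.72012329101562), (27.511507034301758, 57.10686111450195), 14.054047584533691) [0.1027 0.1238 0.1295]
hood 71563 ((587.5233764648438, -197.24777221679688), (138.0054168701172, 169.66827392578125), 13.737226486206055) 0.13482584613549736
```

View pics/w12.png

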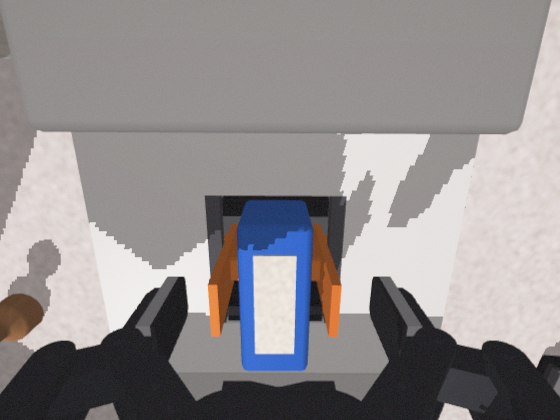

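Request:
carry_out(
  increments=[
    [[0,0.05,0],[-0.08,0.04,-0.35],1],
    [[0,0,0],[0,0,-0.3],1],
    [[0,0,0],[0,0,0],1],
    [[0,0,0],[0,0,0],0.6],
  ],
)

```text
t: 17.25
tool_pos: [0.5431, -0.2076, 0.2642]
tool_rot: [1.03, 1.312, -1.031]
contact_force: [0.3, -0.0, 0.0]
opening: 0.0732
```

```bash
python3 - <<'E'
from cas import *
st()
E
```

```text
t 17.25 tcp [ 0.5431 -0.2076  0.2642] grasp [ 0.5432 -0.2078  0.1092] zyaw -76.24 tx [ 0.001  -0.0013 -1.    ] levelfix(units) [0.01 0.01 0.  ] F [ 0.25 -0.    0.01] op 0.0732
```

Request:
carry_out(
  increments=[
    [[0,0,0],[0,0,0],0],
    [[0,0,0],[0,0,0],0],
    [[0,0,0],[0,0,0],0],
    [[0,0,0],[0,0,0],0],
    [[0,0,0],[0,0,0],0],
    [[0,0,0],[0,0,0],0],
  ],
  squeeze=40,
)

```text
t: 17.85
tool_pos: [0.5438, -0.2077, 0.267]
tool_rot: [1.03, 1.309, -1.029]
contact_force: [0.5, 0.9, 0.1]
opening: 0.0351
```

```bash
python3 - <<'E'
from cas import *
st();snap('wrist','w13');snap('side','s13');cas('w13')
E
```

```text
t 17.85 tcp [ 0.5438 -0.2077  0.267 ] grasp [ 0.5444 -0.208   0.112 ] zyaw -76.24 tx [ 0.0038 -0.0022 -1.    ] levelfix(units) [0.02 0.04 0.  ] F [0.52 0.89 0.11] op 0.0351
w13 blue 7566 [ 0.5556 -0.2059  0.1237] ((544.9871215820312, -208.51332092285156), (75.63011169433594, 31.895078659057617), 13.6377534866333) [0.116  0.1246 0.1256]
w13 orange 1189 [ 0.5491 -0.2072  0.1254] ((544.5271606445312, -208.4178924560547), (27.688440322875977, 40.227996826171875), 13.043966293334961) [0.1115 0.1282 0.1297]
hood 76559 ((586.452392578125, -197.77658081054688), (133.46697998046875, 169.71939086914062), 13.777268409729004) 0.13483696137585635
```

View pics/w13.png

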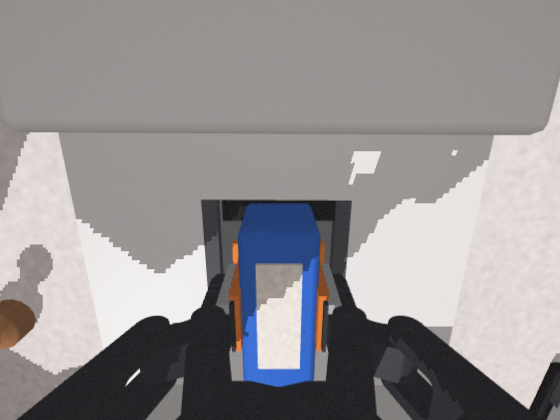

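Request:
carry_out(
  increments=[
    [[0.02,0.04,0],[0,0,0.2],0],
    [[0,0,0],[0,0,0.3],0],
    [[0,0,0],[0,0,0],0],
  ],
  squeeze=50,
)

```text
t: 18.25
tool_pos: [0.5437, -0.2077, 0.2772]
tool_rot: [1.03, 1.315, -1.031]
contact_force: [-0.2, 0.1, -1.0]
opening: 0.0334
```

```bash
python3 - <<'E'
from cas import *
st();snap('wrist','w14');cas('w14')
im,P,H,c=cloud('w14')
m=(H[...,0]>100)&(H[...,0]<130)&(H[...,1]>100)&(abs(P[...,0]-.544)<.05)&(abs(P[...,1]+.208)<.03);print(np.percentile(P[m][:,2],[10,50,90]))
E
```

```text
t 18.25 tcp [ 0.5437 -0.2077  0.2772] grasp [ 0.5434 -0.2077  0.1222] zyaw -76.25 tx [-1.6e-03  3.0e-04 -1.0e+00] levelfix(units) [-0.   -0.02 -0.  ] F [-0.25  0.12 -1.  ] op 0.0334
w14 blue 8038 [ 0.5562 -0.2052  0.1323] ((543.869384765625, -208.1853790283203), (75.94929504394531, 31.721939086914062), 13.728508949279785) [0.1177 0.1343 0.1354]
w14 orange 1001 [ 0.5492 -0.2073  0.1349] ((543.0635986328125, -207.40618896484375), (30.48343849182129, 39.59022903442383), 8.973641395568848) [0.1209 0.1378 0.1394]
hood 73078 ((585.3871459960938, -197.83151245117188), (138.86907958984375, 169.8516387939453), 13.691844940185547) 0.13488621122072353
[0.11661724 0.13425807 0.13520929]
```

Request:
carry_out(
  increments=[
    [[0,0,0],[0,0,0.4],0],
    [[0,0,0],[0,0,0.5],0],
    [[0,0,0],[0,0,0.5],0],
    [[0,0,0],[0,0,0.5],0],
    [[0,0,0],[0,0,0.5],0],
    [[0,0,0],[0,0,0.5],0],
    [[0,0,0],[0,0,0.5],0],
    [[0,0,0],[0,0,0.5],0],
  ],
)

```text
t: 19.1
tool_pos: [0.543, -0.2073, 0.3608]
tool_rot: [1.03, 1.316, -1.032]
contact_force: [0.3, -0.5, -1.8]
opening: 0.0335
```

Request:
carry_out(
  increments=[
    [[0,0,0],[0,0,0.6],0],
    [[0,0,0],[0,0,0.6],0],
    [[0,0,0],[0,0,0.6],0],
    [[0,0,0],[0,0,0.6],0],
    [[0,0,0],[0,0,0.6],0],
    [[0,0,0],[0,0,0.4],0],
    [[0,0,0],[0,0,0.2],0],
    [[0,0,0],[0,0,0],0],
  ],
)

```text
t: 19.9
tool_pos: [0.5431, -0.2074, 0.4422]
tool_rot: [1.03, 1.312, -1.031]
contact_force: [-0.1, 0.5, -1.7]
opening: 0.0335
```

```bash
python3 - <<'E'
from cas import *
st();
for n in('wrist','side','top'): snap(n,n+'15')
im,P,H,c=cloud('wrist15')
m=(H[...,0]>100)&(H[...,0]<130)&(H[...,1]>100)&(abs(P[...,0]-.544)<.06)&(abs(P[...,1]+.208)<.04)&(P[...,2]>.1);print(np.percentile(P[m][:,2],[10,50,90]))
q=P[m&(P[...,2]>np.median(P[m][:,2])-.003)];A=np.c_[q[:,:2]-q[:,:2].mean(0),np.ones(len(q))];print('plane',np.linalg.lstsq(A,q[:,2],rcond=None)[0])
im,P,H,c=cloud('side15')
m=(abs(P[...,0]-.544)<.06)&(abs(P[...,1]+.2)<.04)&(P[...,2]>.15)&(P[...,2]<.27);print('side',np.percentile(P[m][:,2],[1,5,50]))
gcl('side15',.005,(.45,.75,.08,.4))
E
```

```text
t 19.9 tcp [ 0.5431 -0.2074  0.4422] grasp [ 0.5431 -0.2075  0.2872] zyaw -76.25 tx [ 5.e-04 -9.e-04 -1.e+00] levelfix(units) [0.01 0.01 0.  ] F [-0.09  0.49 -1.72] op 0.0335
[0.28142388 0.29934437 0.30028572]
plane [-0.00520247 -0.00345939  0.29997421]
side [0.22027627 0.22268701 0.2471105 ]
side15 2401 [0.573  0.2296 0.0226] ((577.8540649414062, 225.33071899414062), (101.2911605834961, 193.5535125732422), 70.89251708984375) [0.0077 0.0088 0.0157 0.0702 0.0781]
```

View pics/side15.png

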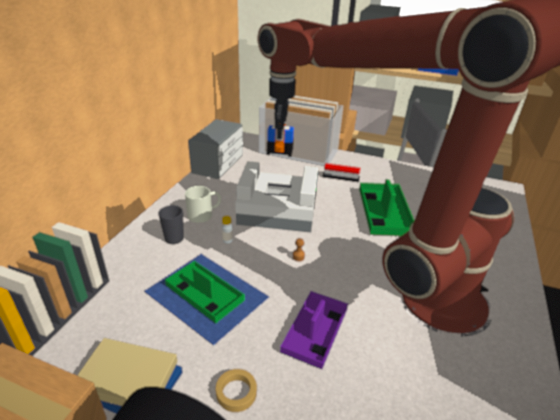

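View pics/top15.png

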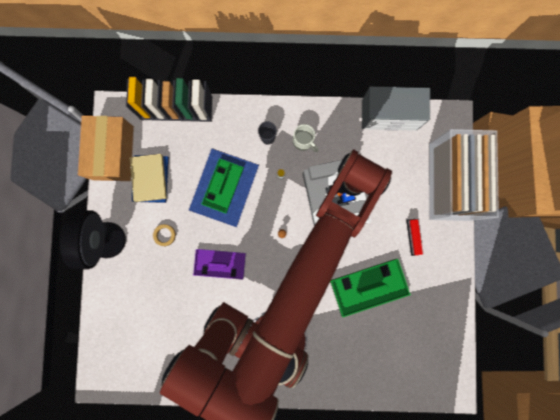

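View pics/wrist15.png

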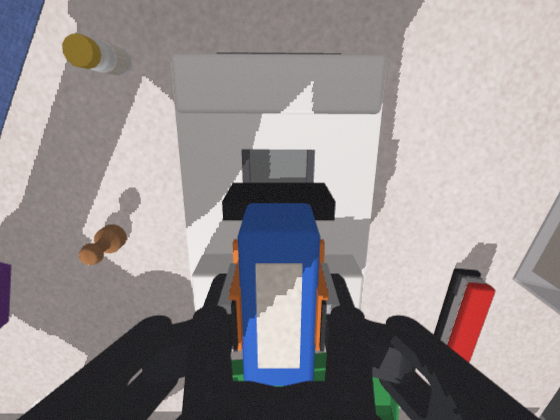

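The side view shows the cassette held upright above the empty bay at (280,140), and the tray flat on the mat at (203,287). The bystanders stand where they were.

```bash
python3 -c "
from station import *
print(finish_job())"
```

```text
the job is handed in; nothing more can be done
None
```

The cassette is out of the printer and held upright above it by its pinched catches, and the job is handed in at about 20 s of the 64 s.

- **Tray:** I lifted the small green tray by its handle and set it on the blue mat, lined up with the mat. It sits flat, and its centre measured about 3–5 mm from the mat's centre. The wrist force gave no clear sign of touchdown. I judged contact from the tool stopping at about 0.220 m and from the tray's measured height, and these agreed.
- **Cassette:** I pinched both catches to their stop; the camera measured their outer faces 40 mm apart. The gripper's own opening read 33–35 mm, so the two disagree. The cassette still came out freely, with only its own weight on the wrist.
- **Final check:** The cassette's top was at 0.300 m and level within about 0.4°. That puts its underside at about 0.22 m, roughly 85 mm above the printer's highest part. The last pictures show the other things where they stood; I compared those by eye only.

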